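Lift the parts basket out of the bench dryer and hold it level

ROBOT

A 7-joint arm with a two-finger parallel gripper is mounted at the origin on the work surface. World frame = base frame: x ahead of the robot, y to its left, z up, the work surface at z = 0. Lengths are in mm, angles in rad, forces in N, time in s.
With the tool pointing down it reaches from about 400 to 850 mm from the base axis. Payload 10.4 kg.
Tool frame: the origin (TCP) lies midway between the tips of the shut fingers; the grasp point (between the pads) lies 19 mm behind it (env.grip_point_offset is the distance from the TCP to the grasp point, in mm); z points along the fingers, y is the line along which they close (so a half turn about z gives the same grasp; the last joint's range is limited). The gripper opens to 85 mm and grips with 20 to 120 N. Pads are 22 mm wide; open, the fingers measure 114 mm over their backs; the gripper's body (76 mm by 85 mm) begins 54 mm behind the grasp point. The pads swing forward as they close: fully open they stand 13 mm farther back than shut.
Start: joints at [1.322, 0.332, -0.065, 1.46, 0.022, 1.35, -0.088], TCP at [139.949, -609.151, 231.338] pointing down, gripper open.
Joint ranges: [-2.6, 2.6], [-0.5, 2.12], [-1.47, 1.34], [0.16, 2.42], [-1.27, 4.41], [0.06, 2.06], [-2.6, 2.6]. Speed limits (rad/s): [2.22, 2.22, 2.79, 2.79, 3.14, 3.14, 3.14].

INTERFACE

Orientations are given as a unit quaternion [w, x, y, z].
In Python, from plant import env gives the robot as it stands. The module is installed in compiled form; this text tells all that it offers.
- The arm moves only by the tool move_arm, never from a script. Its argument "steps" is a list that holds one entry, the list of rows, each a list of 7 numbers: the shift along the world's x, y, z in cm, then the turn, a rotation vector about the world's x, y, z in degrees, then the closure, from -1 (fully open) to 1 (shut). In form: [[[x, y, z, wx, wy, wz, claw], ...]]. A call has 1 to 12 rows; each row shifts and turns the commanded pose from where the row before left it; what a row does not reach is not made up. A row lasts 1/10 s, in which the tool goes at most 50 mm and 8.59 degrees, less where a joint would pass 70% of its speed; a pose out of reach is approached as far as the arm can. A call with a gripper value outside its range is refused whole. The fingers move at their own pace and stop on an object; the grip force is fixed at half the most. Time passes only in rows, so rows that do not move let the fingers close. It gives the time, the measured TCP pose, the force, the opening and the grip force at its end, in the units of the state.
- env.get_state(): the state, without advancing time (a new reading comes with each control period).
- env.capture(name): name is "scene" or "top" or "wrist"; returns the picture (420x560x3 uint8, red, green, blue); there is no depth.
- env.camera_model(name): a dict with "K" (3x3 intrinsics, pixels), "xyz" and "rotation" of the camera in the world. Camera axes: x right, y up, looking along -z (the intrinsics and any distortion apply to the point x, -y, -z); pixel columns grow to the right and rows downward; lengths in mm; the calibration is good to about 2 mm. A picture is of the moment at which its call begins: read the wrist's pose just before it. camera_model takes no time and is no camera call; for the wrist camera it gives the pose at the moment of the call.
- env.close_job(): hands the job in; it is judged then, once.
The state is a dict: "t": time; "joint_positions": joint angles; "joint_velocities": joint speeds; "tau": joint torques, N m; "ee_pos": TCP position; "tcp_rot": TCP orientation; "ft_force": force on the tool from outside, world axes, zero at the start; "moment": the same for the moment, N m; "opening": finger opening in mm; "grip_force": force on a finger pad.
Only numpy, scipy, OpenCV 4.12 (cv2) and the standard library are available. Lean on these libraries where they do the work, as an engineer would, in place of code of your own. Each camera call takes 0.05 s, during which the arm holds its last target. There are 200 camera calls.

TASK

The bushings are dry: slide the dryer's clear guard all the way open by its yellow handle, then take the green basket by its black handle and lift it up out of the bay, keeping it level so that both bushings stay in it. Hold it still and level above the open bay, its underside at least 6 cm above the dryer's rim, for three seconds, and finish while still holding it there. Leave the guard fully open and the other things on the bench alone.

Things in the scene. Friction and masses are not known exactly. Their poses are not given: they have to be found in the camera images.
- dryer: Red bench parts dryer, fixed to the bench, 260 mm (x) by 440 (y) by 135 mm high (its rim), with two 14 mm high aluminium guide rails above the rim along its long edges. Origin at the centre of its underside, z up. The half at its own -y side is an open-topped bay 220 mm (x) by 200 mm (y) inside, with 15 to 20 mm walls and its floor 20 mm above the bench; the half at its +y side is the closed blower housing. It is turned by up to 0.3 rad on the bench
- bay (a point): The centre of the bay's mouth, level with the rim (135 mm above the bench); axes as the dryer's
- guard (a joint): How far the clear guard is slid open, in m: 0 covers the whole bay, 0.21 is the end stop, fully open over the blower housing. It slides along the dryer's +y, resists with about 3 N, and stays where it is left; it starts 0 to 60 mm open
- guard_handle (a point): Centre of the yellow grip bar of the guard, 102 mm long along the dryer's x, 12 mm wide (dryer's y) and 14 mm high, on two black posts (12 mm square, centred 45 mm either side of this point). 38 mm above the clear sheet's top, 181 mm above the bench. Axes as the dryer's; it moves with the guard
- basket_center (a point): Green open basket 120 mm (its x) by 90 mm (its y) by 45 mm high, with a black bridge handle over it along its x, 100 mm high overall; 0.28 to 0.43 kg with its load. This point is on its centre line, 50 mm above its underside, z up. It stands on the floor of the bay, turned by up to 0.35 rad against the dryer, so its handle's top ends 15 mm below the dryer's rim
- basket_handle (a point): Centre of the basket's black handle bar, 43 mm above basket_center: 128 mm long along the basket's x, 14 mm wide (its y), 14 mm high, on posts at its two ends. Axes as the basket's
- basket: The same basket; origin at the centre of its underside
- bushing_a_center (a point): Centre of a loose brass bushing (ring, 28 mm across, 22 mm high, 40 g) standing in one of the basket's two compartments
- bushing_b_center (a point): Centre of a loose steel bushing of the same size in the other compartment
- tin_center (a point): Bystander: closed metal tin, 80 mm across, 95 mm high, on the bench; its centre
- tape_center (a point): Bystander: yellow tape roll, 100 mm across, 25 mm high, lying on the bench; its centre
- hammer_center (a point): Bystander: hammer lying on the bench; a reference point of it, at bench level

How it is judged:
By the outcome, as a careful person would: the job done as asked, in the order asked, and still so for the second after the job is handed in, while the arm keeps its last pose, push and grip.
It also fails if it takes over 56 s, if anything falls off the work surface, if the arm or the gripper's body presses on something with over 40 N, if the wrist force passes 120 N, or if a joint passes its speed limit or range.

## Working session

There is one attempt and no reset: what is moved stays moved. The work goes in short steps, Python scripts to look and compute and a tool call to move; the robot and the scene stay as the last step left them, time stands still between calls to the robot, and variables do not carry over. Pictures are saved under pics/ and viewed, at most 10 in all, crops included, and the job is handed in when it is done.

Besides the shell and the picture viewer there is one more tool, called after "Emit:" as name(argument=value, ...) on one line, values as JSON. move_arm: Moves the arm, as the interface text tells. Its arguments: {"type":"object","properties":{"steps":{"type":"array"}},"required":["steps"]}

```bash
mkdir -p pics
cat > h.py <<'E'
import numpy as np, cv2
from plant import env
def save(img,n): cv2.imwrite('pics/'+n+'.png',img[:,:,::-1])
def ray(cm,u,v):
    K=np.array(cm['K']);R=np.array(cm['rotation']);
    d=np.linalg.inv(K)@np.array([u,v,1.0]); d=R@np.array([d[0],-d[1],-d[2]])
    return np.array(cm['xyz'],float),d
def onz(cm,u,v,z):
    o,d=ray(cm,u,v); return o+d*(z-o[2])/d[2]
def px(cm,p):
    R=np.array(cm['rotation']);c=R.T@(np.array(p,float)-np.array(cm['xyz']));q=np.array(cm['K'])@np.array([c[0],-c[1],-c[2]]);return q[:2]/q[2]
E
python3 - <<'E'
from h import *
a=env.capture('scene');b=env.capture('top')
save(a,'scene');save(b,'top')
for n in('scene','top'):print(env.camera_model(n))
print(env.get_state())
E
```

```text
{'K': array([[497.13578058,   0.        , 262.78032726],
       [  0.        , 497.13578058, 201.94877839],
       [  0.        ,   0.        ,   1.        ]]), 'xyz': array([ 571.01539097, -922.81806542, 1189.73294886]), 'rotation': array([0.93615791, 0.35074057, 0.01323933, 0.02035044])}
{'K': array([[413.03768987,   0.        , 279.905579  ],
       [  0.        , 413.03768987, 211.17132878],
       [  0.        ,   0.        ,   1.        ]]), 'xyz': array([ 400.12965011,   17.65749854, 1301.35339414]), 'rotation': array([ 0.71644455,  0.03885942, -0.03899696, -0.69546847])}
{'t': 0.1, 'joint_positions': array([ 1.32238951,  0.33280766, -0.06470854,  1.46082003,  0.0215927 ,
        1.34990013, -0.08849742]), 'joint_velocities': array([-0.00110696, -0.00025905,  0.00099152, -0.00118271,  0.00017485,
       -0.00118275,  0.00048758]), 'tau': array([ 2.17613568e-03, -6.26746559e+01,  4.95176087e-02, -3.92429066e+01,
        1.62163808e-02,  6.93643306e-03, -1.05729143e-05]), 'ee_pos': array([ 139.86664487, -608.8204812 ,  230.61395498]), 'tcp_rot': array([-6.13169554e-04,  9.93631438e-01,  1.12677327e-01, -9.20800940e-05]), 'ft_force': array([-0.24989423, -0.10658218, -0.38517756]), 'moment': array([-0.03508067, -0.02019835, -0.0100073 ]), 'grip_force': 0.0, 'opening': 85.40519787588138}
```

View pics/top.png

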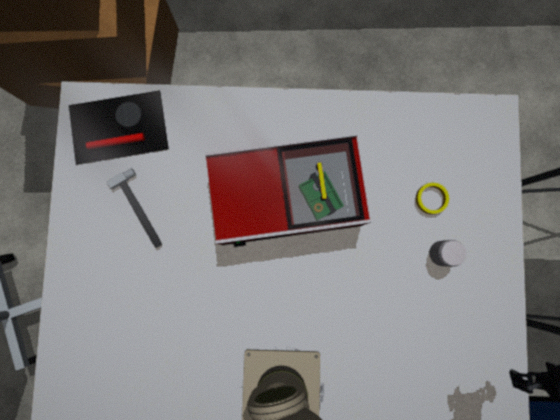

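View pics/scene.png

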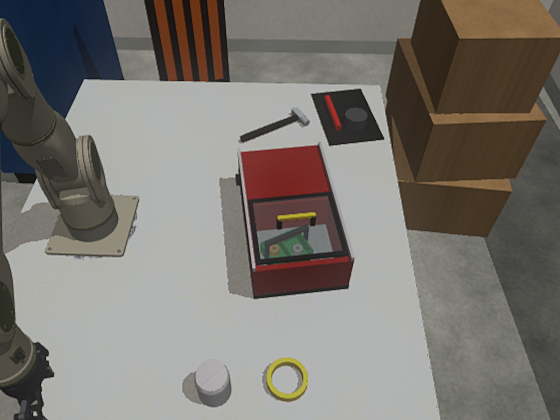

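The top view shows the red dryer at about (207–370, 137–243) px, with the blower housing on the left (world +y) and the bay on the right. The yellow bar is at (322,181), the green basket at about (320,198), the tape at (432,198), the tin at (450,252) and the hammer at (135,205). The scene view agrees with this.

```bash
sed -i "s/R=np.array(cm\['rotation'\])/R=Rot(cm['rotation'])/" h.py
cat >> h.py <<'E'
from scipy.spatial.transform import Rotation
def Rot(q): q=np.array(q); return Rotation.from_quat([q[1],q[2],q[3],q[0]]).as_matrix()
def blob(m,lo,hi,box=None):
    hsv=cv2.cvtColor(m,cv2.COLOR_RGB2HSV); k=cv2.inRange(hsv,np.array(lo),np.array(hi))
    if box is not None:
        z=np.zeros_like(k); x0,y0,x1,y1=box; z[y0:y1,x0:x1]=k[y0:y1,x0:x1]; k=z
    n,l,s,c=cv2.connectedComponentsWithStats(k); i=1+np.argmax(s[1:,4]); 
    return (l==i).astype(np.uint8)
def rect(k,cm,z):
    ys,xs=np.nonzero(k); P=np.array([onz(cm,u,v,z)[:2] for u,v in zip(xs,ys)],np.float32)
    return P.mean(0), cv2.minAreaRect(P), cv2.boxPoints(cv2.minAreaRect(P))
E
python3 - <<'E'
from h import *
for n,hb,gb,rb in(('top',(300,150,345,215),(290,150,345,230),(190,120,385,255)),('scene',(270,205,325,235),(255,220,320,265),(230,130,360,300))):
    m=cv2.imread('pics/%s.png'%n)[:,:,::-1].copy();cm=env.camera_model(n)
    k=blob(m,(20,150,100),(35,255,255),hb);c,r,b=rect(k,cm,184);print(n,'handle',c,r,k.sum())
    k=blob(m,(40,60,30),(90,255,255),gb);c,r,b=rect(k,cm,65);print('basket',c,r)
    hsv=cv2.cvtColor(m,cv2.COLOR_RGB2HSV)
    k=blob(m,(0,150,70),(8,255,255),rb)
    c,r,b=rect(k,cm,135);print('dryer',c,r,b)
E
```

```text
top handle [610.84204 -92.81834] ((612.0958251953125, -92.8519515991211), (99.0045394897461, 13.152791976928711), 9.4486665725708) 166
basket [579.3899   -82.571045] ((579.2960205078125, -83.85807037353516), (119.44124603271484, 48.82062530517578), 29.47248649597168)
dryer [566.7564  118.48216] ((576.6415405273438, 115.55059051513672), (234.50209045410156, 206.35653686523438), 9.252970695495605) [[444.32578  198.53308 ]
 [477.50656   -5.138359]
 [708.9573    32.5681  ]
 [675.7765   236.23953 ]]
scene handle [609.083    -91.323204] ((608.4630737304688, -91.98439025878906), (101.39442443847656, 17.564754486083984), 9.253592491149902) 189
basket [ 603.88043 -104.1119 ] ((593.5059204101562, -117.78740692138672), (118.9735107421875, 74.07880401611328), 29.427465438842773)
dryer [572.5653  115.91302] ((573.305419921875, 120.51409912109375), (238.95297241210938, 195.47801208496094), 9.515048027038574) [[439.31573   197.15817  ]
 [471.62958     4.3695087]
 [707.2951     43.870026 ]
 [674.98126   236.65869  ]]
```

Emit:
move_arm(steps=[[[2.9, 3.2, 0, 0, 0, -0.3, -1], [2.9, 3.2, 0, 0, 0, -0.3, -1], [2.9, 3.2, 0, 0, 0, -0.3, -1], [2.9, 3.2, 0, 0, 0, -0.3, -1], [2.9, 3.2, 0, 0, 0, -0.3, -1], [2.9, 3.2, 0, 0, 0, -0.3, -1], [2.9, 3.2, 0, 0, 0, -0.3, -1], [2.9, 3.2, 0, 0, 0, -0.3, -1], [2.9, 3.2, 0, 0, 0, -0.3, -1], [2.9, 3.2, 0, 0, 0, -0.3, -1], [2.9, 3.2, 0, 0, 0, -0.3, -1], [2.9, 3.2, 0, 0, 0, -0.3, -1]]])

```text
t: 1.3
ee_pos: [488.7, -223.7, 231.2]
tcp_rot: [0.0, 0.997, 0.081, -0.0]
ft_force: [0.5, -0.9, -0.1]
opening: 85.2
grip_force: 0.0
```

Run:
```python
from h import *
cm=env.camera_model('wrist');m=env.capture('wrist');save(m,'w1')
k=blob(m,(20,130,80),(35,255,255));c,r,b=rect(k,cm,184);print(c,r,k.sum(),env.get_state()['ee_pos'],cm['xyz'])
```

```text
[ 583.47217 -359.90918] ((581.8768920898438, -358.0769958496094), (52.97028732299805, 32.08317947387695), 6.666399955749512) 2643 [ 493.13158078 -216.40812514  231.23398522] [ 560.68639933 -212.476809    375.1806628 ]
```

View pics/w1.png

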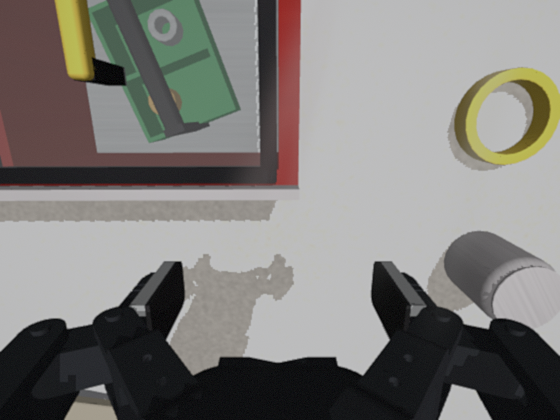

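Emit:
move_arm(steps=[[[3, 3.3, 0, 0, 0, 0, -1], [3, 3.3, 0, 0, 0, 0, -1], [3, 3.3, 0, 0, 0, 0, -1], [2.2, 2.4, 0, 0, 0, 0, -1], [1, 1, 0, 0, 0, 0, -1], [0, 0, 0, 0, 0, 0, -1], [0, 0, 0, 0, 0, 0, -1], [0, 0, 0, 0, 0, 0, -1]]])

```text
t: 2.15
ee_pos: [609.2, -94.2, 231.3]
tcp_rot: [0.0, 0.997, 0.08, -0.0]
ft_force: [-0.5, -0.9, 0.2]
opening: 85.3
grip_force: 0.0
```

Emit:
move_arm(steps=[[[0, 0, -2, 0, 0, 0, -1], [0, 0, -2, 0, 0, 0, -1], [0, 0, -2, 0, 0, 0, -1], [0, 0, -0.9, 0, 0, 0, -1], [0, 0, 0, 0, 0, 0, 1], [0, 0, 0, 0, 0, 0, 1], [0, 0, 0, 0, 0, 0, 1], [0, 0, 0, 0, 0, 0, 1], [0, 0, 0, 0, 0, 0, 1], [0, 0, 0, 0, 0, 0, 1]]])

```text
t: 3.15
ee_pos: [610.2, -92.3, 163.1]
tcp_rot: [0.0, 0.997, 0.081, 0.0]
ft_force: [-1.2, -0.3, 5.3]
opening: 10.4
grip_force: 59.2
```

Emit:
move_arm(steps=[[[-0.16, 1, 0, 0, 0, 0, 1], [-0.24, 1.5, 0, 0, 0, 0, 1], [-0.24, 1.5, 0, 0, 0, 0, 1], [-0.24, 1.5, 0, 0, 0, 0, 1], [-0.24, 1.5, 0, 0, 0, 0, 1], [-0.24, 1.5, 0, 0, 0, 0, 1], [-0.24, 1.5, 0, 0, 0, 0, 1], [-0.24, 1.5, 0, 0, 0, 0, 1], [-0.24, 1.5, 0, 0, 0, 0, 1], [-0.1, 0.6, 0, 0, 0, 0, 1]]])

```text
t: 4.15
ee_pos: [587.3, 45.4, 163.0]
tcp_rot: [0.0, 0.997, 0.082, -0.0]
ft_force: [-5.8, -3.9, 8.8]
opening: 10.8
grip_force: 59.9
```

Emit:
move_arm(steps=[[[-0.13, 0.7, 0, 0, 0, 0, 1], [-0.13, 0.7, 0, 0, 0, 0, 1], [0, 0, 0, 0, 0, 0, 1]]])

```text
t: 4.45
ee_pos: [584.9, 59.4, 163.0]
tcp_rot: [-0.0, 0.997, 0.082, -0.0]
ft_force: [-6.0, 1.6, 8.1]
opening: 10.9
grip_force: 59.7
```

Emit:
move_arm(steps=[[[-0.13, 0.7, 0, 0, 0, 0, 1], [-0.13, 0.7, 0, 0, 0, 0, 1], [0, 0, 0, 0, 0, 0, 1]]])

```text
t: 4.75
ee_pos: [582.6, 73.4, 163.0]
tcp_rot: [-0.0, 0.997, 0.082, 0.0]
ft_force: [-3.0, 1.1, 7.7]
opening: 11.0
grip_force: 59.5
```

Emit:
move_arm(steps=[[[-0.1, 0.6, 0, 0, 0, 0, 1], [-0.1, 0.6, 0, 0, 0, 0, 1], [0, 0, 0, 0, 0, 0, 1]]])

```text
t: 5.05
ee_pos: [580.6, 85.2, 163.0]
tcp_rot: [-0.0, 0.997, 0.082, 0.0]
ft_force: [-4.2, 0.3, 7.3]
opening: 10.8
grip_force: 59.5
```

Emit:
move_arm(steps=[[[-0.1, 0.5, 0, 0, 0, 0, 1], [-0.1, 0.5, 0, 0, 0, 0, 1], [0, 0, 0, 0, 0, 0, 1]]])

```text
t: 5.35
ee_pos: [579.0, 94.9, 163.1]
tcp_rot: [-0.0, 0.997, 0.082, 0.001]
ft_force: [-0.9, 0.2, 7.6]
opening: 11.1
grip_force: 59.5
```

Emit:
move_arm(steps=[[[-0.1, 0.5, 0, 0, 0, 0, 1], [-0.1, 0.5, 0, 0, 0, 0, 1], [0, 0, 0, 0, 0, 0, 1]]])

```text
t: 5.65
ee_pos: [577.4, 104.7, 163.0]
tcp_rot: [-0.0, 0.997, 0.082, 0.001]
ft_force: [1.7, 0.8, 5.4]
opening: 10.6
grip_force: 59.5
```

Emit:
move_arm(steps=[[[-0.07, 0.4, 0, 0, 0, 0, 1], [-0.07, 0.4, 0, 0, 0, 0, 1], [0, 0, 0, 0, 0, 0, 1]]])

```text
t: 5.95
ee_pos: [577.4, 104.7, 163.0]
tcp_rot: [0.004, 0.997, 0.078, 0.001]
ft_force: [1.1, -22.7, 10.5]
opening: 10.5
grip_force: 60.4
```

Emit:
move_arm(steps=[[[-0.07, 0.4, 0, 0, 0, 0, 1], [-0.03, 0.2, 0, 0, 0, 0, 1], [0, 0, 0, 0, 0, 0, 1]]])

```text
t: 6.25
ee_pos: [577.3, 104.8, 163.0]
tcp_rot: [0.008, 0.997, 0.076, 0.001]
ft_force: [1.8, -38.9, 14.2]
opening: 11.2
grip_force: 61.2
```

Emit:
move_arm(steps=[[[0.15, -1, 0, 0, 0, 0, 1], [0, 0, 0, 0, 0, 0, 1], [0, 0, 0, 0, 0, 0, -1], [0, 0, 0, 0, 0, 0, -1], [0, 0, 0, 0, 0, 0, -1], [0, 0, 0, 0, 0, 0, -1], [0, 0, 2, 0, 0, 0, -1], [0, 0, 3, 0, 0, 0, -1], [0, 0, 3, 0, 0, 0, -1], [0, 0, 0, 0, 0, 0, -1]]])

```text
t: 7.25
ee_pos: [577.6, 109.0, 246.5]
tcp_rot: [-0.0, 0.997, 0.082, 0.003]
ft_force: [0.2, 0.6, 0.8]
opening: 85.3
grip_force: 0.0
```

Emit:
move_arm(steps=[[[-1, -3.5, 0.5, 0, 0, 0, -0.2], [-1, -4, 0.5, 0, 0, 0, -0.2], [-1, -4, 0.5, 0, 0, 0, -0.2], [-1, -4, 0.5, 0, 0, 0, -0.2], [-1, -4, 0, 0, 0, 0, -0.2], [0, -2, 0, 0, 0, 0, -0.2], [0, 0, 0, 0, 0, 0, -0.2], [0, 0, 0, 0, 0, 0, -0.2], [0, 0, 0, 0, 0, 0, -0.2]]])

```text
t: 8.15
ee_pos: [526.2, -105.5, 262.1]
tcp_rot: [-0.0, 0.997, 0.082, -0.0]
ft_force: [0.8, 0.2, -0.4]
opening: 51.3
grip_force: 0.0
```

Run:
```python
from h import *
s=env.get_state();print(s['ee_pos'],s['opening'])
cm=env.camera_model('wrist');m=env.capture('wrist');save(m,'w2');save(env.capture('top'),'top2')
```

```text
[ 526.1873331  -105.53313183  262.05657921] 51.27893950769759
```

View pics/w2.png

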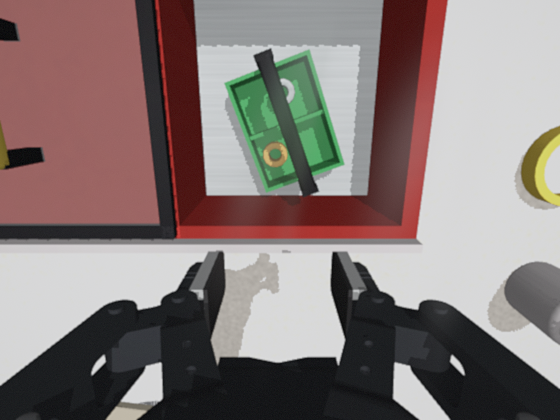

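View pics/top2.png

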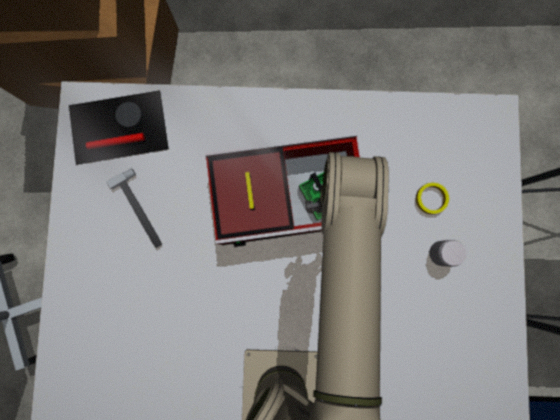

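The guard is open over the housing. In the wrist view the black basket handle runs from (264,53) to (309,192), and the bay is uncovered, with both bushings in the basket.

Run:
```python
from h import *
cm=env.camera_model('wrist');m=cv2.imread('pics/w2.png')[:,:,::-1].copy()
k=blob(m,(0,0,0),(180,120,60),(215,40,345,205));c,r,b=rect(k,cm,120);print('bar',c,r)
k2=blob(m,(40,80,30),(90,255,255),(215,40,345,205));
P=cv2.findNonZero(k2+k);c,r,b=rect(k2,cm,65);print('green',c,r)
for p in((199,0),(178,238),(425,0),(416,240)):print(p,onz(cm,*p,135))
```

```text
bar [ 543.9646  -130.75833] ((547.205810546875, -128.39610290527344), (31.996414184570312, 14.277828216552734), 29.288698196411133)
green [582.1078  -78.87041] ((575.8980102539062, -82.76988220214844), (119.48446655273438, 38.13258361816406), 29.55875015258789)
(199, 0) [668.89284137 -23.34281362 135.        ]
(178, 238) [475.6082667  -22.61668827 135.        ]
(425, 0) [ 696.66839326 -189.70411624  135.        ]
(416, 240) [ 509.52558478 -238.17313837  135.        ]
```

Run:
```python
from h import *
cm=env.camera_model('wrist');m=cv2.imread('pics/w2.png')[:,:,::-1].copy()
print(m[60,266],m[110,283],m[150,296],m[185,308])
for v in(55,65,80):
    k=blob(m,(0,0,0),(180,140,v),(245,45,322,200));ys,xs=np.nonzero(k)
    print(v,rect(k,cm,120)[:2],k.sum(),xs.min(),xs.max(),ys.min(),ys.max())
for p in((264,53),(309,192)):print(onz(cm,*p,120))
```

```text
[55 56 57] [74 89 77] [65 75 66] [45 45 46]
55 (array([ 542.2903 , -131.83345], dtype=float32), ((545.2142333984375, -129.52537536621094), (27.418231964111328, 13.68380355834961), 29.27333641052246)) 289 299 317 164 195
65 (array([ 546.3091 , -128.90108], dtype=float32), ((553.04150390625, -125.91020965576172), (45.51880645751953, 14.207772254943848), 27.438627243041992)) 451 289 317 149 196
80 (array([ 589.6012 , -103.90752], dtype=float32), ((585.8243408203125, -100.88812255859375), (128.01707458496094, 24.766687393188477), 29.152339935302734)) 1756 250 317 49 197
[643.61501294 -75.71152884 120.        ]
[ 534.49051612 -134.7259747   120.        ]
```

Emit:
move_arm(steps=[[[2, 0, 0, 0, 0, 5, -0.2], [2.3, 0.1, 0, 0, 0, 5, -0.2], [2, 0, 0, 0, 0, 5, -0.2], [0, 0, -3, 0, 0, 4.8, -0.2], [0, 0, -3.5, 0, 0, 0, -0.2], [0, 0, -3, 0, 0, 0, -0.2], [0, 0, -1.5, 0, 0, 0, -0.2], [0, 0, 0, 0, 0, 0, -0.2], [0, 0, 0, 0, 0, 0, -0.2]]])

```text
t: 9.15
ee_pos: [589.7, -105.8, 153.6]
tcp_rot: [0.0, 0.968, 0.252, 0.001]
ft_force: [-0.6, 0.5, 0.4]
opening: 51.3
grip_force: 0.0
```

Run:
```python
from h import *
s=env.get_state();print(s['ee_pos'],s['tcp_rot'],s['opening'],s['joint_positions'].round(2))
m=env.capture('wrist');save(m,'w3')
```

```text
[ 589.74171178 -105.80314733  153.60023241] [2.28344378e-04 9.67783084e-01 2.51784491e-01 6.48909751e-04] 51.33642771621479 [ 0.53  0.38 -0.53  1.61  0.2   1.21 -1.1 ]
```

View pics/w3.png

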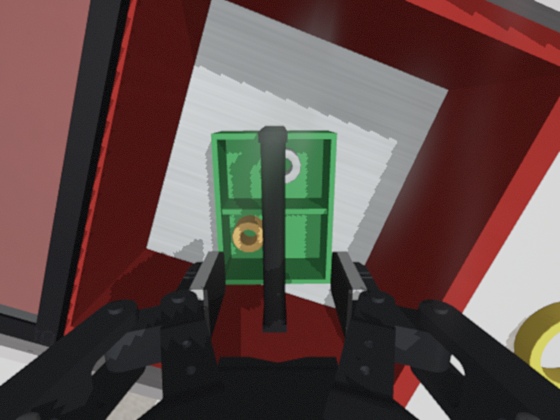

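The bar is centred between the fingers (u≈273, fingers' middle about 278) and parallel to the pads. I'll descend and grip it.

Emit:
move_arm(steps=[[[0, 0, -2, 0, 0, 0, -0.2], [0, 0, -2, 0, 0, 0, -0.2], [0, 0, -1.5, 0, 0, 0, -0.2], [0, 0, -0.5, 0, 0, 0, -0.2], [0, 0, 0, 0, 0, 0, -0.2], [0, 0, 0, 0, 0, 0, 0.3], [0, 0, 0, 0, 0, 0, 0.5], [0, 0, 0, 0, 0, 0, 1], [0, 0, 0, 0, 0, 0, 1], [0, 0, 0, 0, 0, 0, 1], [0, 0, 0, 0, 0, 0, 1]]])

```text
t: 10.3
ee_pos: [589.4, -105.7, 92.9]
tcp_rot: [-0.0, 0.968, 0.252, 0.0]
ft_force: [-2.0, 2.3, 6.0]
opening: 13.0
grip_force: 61.1
```

Emit:
move_arm(steps=[[[0, 0, 0.3, 0, 0, 0, 1], [0, 0, 0.7, 0, 0, 0, 1], [0, 0, 1, 0, 0, 0, 1], [0, 0, 0.7, 0, 0, 0, 1], [0, 0, 0.3, 0, 0, 0, 1], [0, 0, 0, 0, 0, 0, 1]]])

```text
t: 10.9
ee_pos: [589.4, -106.3, 123.0]
tcp_rot: [0.0, 0.968, 0.251, 0.0]
ft_force: [-0.6, 0.3, -3.3]
opening: 13.0
grip_force: 59.7
```

Run:
```python
from h import *
s=env.get_state();print(s['ee_pos'],s['ft_force'],s['moment'],s['opening'])
m=env.capture('wrist');save(m,'w4')
```

```text
[ 589.38448195 -106.26494171  123.03992172] [-0.61610686  0.33874256 -3.30519454] [0.01623782 0.01806073 0.0055174 ] 12.969276102562576
```

View pics/w4.png

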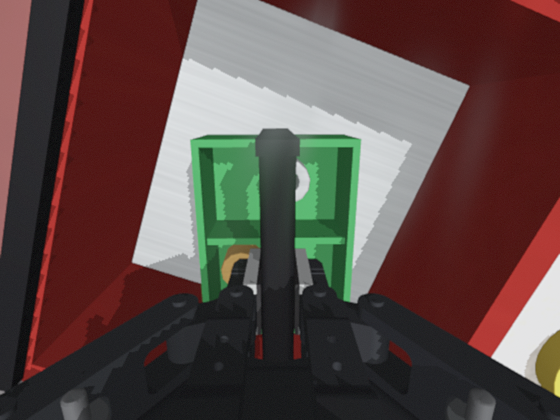

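The basket is lifted and level with both bushings in it, and the weight of about 3.3 N is plausible. I'll carry on upwards and centre it over the bay.

Emit:
move_arm(steps=[[[0, 0, 0.7, 0, 0, 0, 1], [0, 0, 1.5, 0, 0, 0, 1], [0, 0, 2, 0, 0, 0, 1], [0, 0, 2, 0, 0, 0, 1], [0, 0, 2, 0, 0, 0, 1], [0, 0, 2, 0, 0, 0, 1], [0.3, 0.2, 2, 0, 0, 0, 1], [0.6, 0.3, 2, 0, 0, 0, 1], [0.6, 0.3, 2, 0, 0, 0, 1], [0.3, 0.2, 1, 0, 0, 0, 1], [0, 0, 0.5, 0, 0, 0, 1], [0, 0, 0, 0, 0, 0, 1]]])

```text
t: 12.15
ee_pos: [607.0, -96.2, 299.7]
tcp_rot: [0.0, 0.968, 0.252, 0.0]
ft_force: [0.2, -0.5, -3.8]
opening: 13.4
grip_force: 59.7
```

Emit:
move_arm(steps=[[[0, 0, 0, 0, 0, 0, 1], [0, 0, 0, 0, 0, 0, 1], [0, 0, 0, 0, 0, 0, 1], [0, 0, 0, 0, 0, 0, 1], [0, 0, 0, 0, 0, 0, 1], [0, 0, 0, 0, 0, 0, 1], [0, 0, 0, 0, 0, 0, 1], [0, 0, 0, 0, 0, 0, 1], [0, 0, 0, 0, 0, 0, 1], [0, 0, 0, 0, 0, 0, 1], [0, 0, 0, 0, 0, 0, 1], [0, 0, 0, 0, 0, 0, 1]]])

```text
t: 13.35
ee_pos: [607.0, -96.1, 299.4]
tcp_rot: [0.0, 0.968, 0.252, 0.0]
ft_force: [-0.1, 0.2, -3.6]
opening: 12.8
grip_force: 59.7
```

Run:
```python
from h import *
save(np.vstack([cv2.resize(env.capture('wrist'),(400,300)),cv2.resize(env.capture('scene')[100:310,180:460],(400,300))]),'w5')
```

```text
(no output)
```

View pics/w5.png

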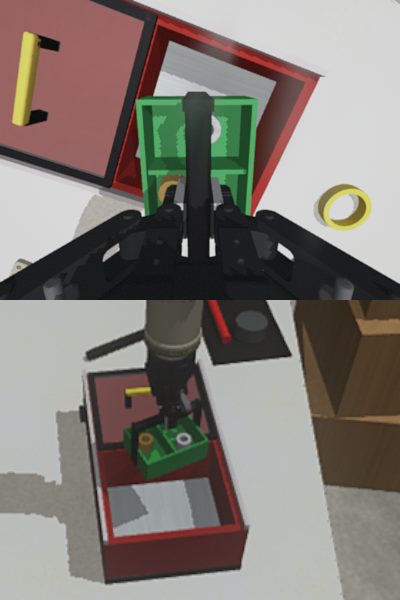

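Emit:
move_arm(steps=[[[0, 0, 0, 0, 0, 0, 1], [0, 0, 0, 0, 0, 0, 1], [0, 0, 0, 0, 0, 0, 1], [0, 0, 0, 0, 0, 0, 1], [0, 0, 0, 0, 0, 0, 1], [0, 0, 0, 0, 0, 0, 1], [0, 0, 0, 0, 0, 0, 1], [0, 0, 0, 0, 0, 0, 1], [0, 0, 0, 0, 0, 0, 1], [0, 0, 0, 0, 0, 0, 1], [0, 0, 0, 0, 0, 0, 1], [0, 0, 0, 0, 0, 0, 1]]])

```text
t: 14.65
ee_pos: [607.1, -96.1, 299.3]
tcp_rot: [0.0, 0.968, 0.252, 0.0]
ft_force: [0.2, 0.2, -3.2]
opening: 12.9
grip_force: 59.7
```

Emit:
move_arm(steps=[[[0, 0, 0, 0, 0, 0, 1], [0, 0, 0, 0, 0, 0, 1], [0, 0, 0, 0, 0, 0, 1], [0, 0, 0, 0, 0, 0, 1], [0, 0, 0, 0, 0, 0, 1], [0, 0, 0, 0, 0, 0, 1], [0, 0, 0, 0, 0, 0, 1], [0, 0, 0, 0, 0, 0, 1], [0, 0, 0, 0, 0, 0, 1], [0, 0, 0, 0, 0, 0, 1], [0, 0, 0, 0, 0, 0, 1], [0, 0, 0, 0, 0, 0, 1]]])

```text
t: 15.85
ee_pos: [607.1, -96.2, 299.3]
tcp_rot: [0.0, 0.968, 0.252, 0.0]
ft_force: [0.5, -0.5, -3.6]
opening: 12.7
grip_force: 59.7
```

Both bushings are in the level basket, held well above the open bay. I'll check from the top picture that the guard stayed at its stop.

Run:
```python
from h import *
m=env.capture('top');cm=env.camera_model('top')
k=blob(m,(20,150,100),(35,255,255),(200,140,300,245));c=rect(k,cm,184)[0];print(c,k.sum(),env.get_state()['ee_pos'])
```

```text
[579.4406  105.16567] 175 [607.06553122 -96.13402426 299.3472762 ]
```

The handle is at y=105, which matches the stop at 104.8. Handing in.

```bash
python3 -c "
from plant import env
print(env.close_job())"
```

```text
the job is handed in; nothing more can be done
None
```

The job is handed in: the guard is fully open at its end stop, and the basket was held level for over 3 s with both bushings in it, its underside about 9 cm above the rim over the open bay.

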